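Draw a slipped nut plate into line with a drift pin, then fit the bolt

ROBOT

A 6-joint arm with a two-finger parallel gripper is mounted at the origin on a cart in front of the work surface, level with it; the furniture and walls round the work are solid. World frame = base frame: x ahead of the robot, y to its left, z up, the work surface at z = 0. Lengths are in m, angles in rad, forces in N, time in s.
With the tool pointing down it reaches from about 0.375 to 0.9 m from the base axis. Payload 3.1 kg.
Tool frame: the origin (TCP) lies midway between the tips of the shut fingers; the grasp point (between the pads) lies 19 mm behind it; x points along the fingers, z is the direction in which the jaws open and shut, and the axes are right-handed (so a half turn about x gives the same grasp; the last joint's range is limited). The gripper opens to 85 mm and grips with 20 to 120 N. Pads are 22 mm wide; open, the fingers measure 114 mm over their backs; the gripper's body (76 mm by 85 mm) begins 54 mm behind the grasp point. The pads swing forward as they close: fully open they stand 13 mm farther back than shut.
Start: joints at [1.044, 0.527, 1.433, -0, 1.181, -0.178], TCP at [0.214, 0.587, 0.231] pointing down, gripper open.
Joint ranges: [-3.08, 3.08], [-0.75, 2.2], [0.22, 2.44], [-1.43, 4.57], [0, 2.65], [-2.85, 2.85]. Speed limits (rad/s): [2.79, 2.79, 3.14, 3.14, 3.14, 3.14].

INTERFACE

Orientations are given as a unit quaternion [x, y, z, w].
In Python, from station import status, snapshot, camera_params, ticket gives the robot as it stands.
- The arm moves only by the tool arm_command, never from a script. Its argument "series" is a list that holds one entry, the list of rows, each a list of 4 numbers: the shift along the tool's x, y, z in mm, then the turn about the tool's x in rad. A call has 1 to 10 rows; each row shifts and turns the commanded pose from where the row before left it, along the tool's axes as they then stand; what a row does not reach is not made up. A row lasts 1/10 s, in which the tool goes at most 50 mm and 8.59 degrees, less where a joint would pass 70% of its speed; a pose out of reach is approached as far as the arm can. A call is refused whole if a number of a shift passes 50 or a number of a turn 0.15, either way. A call with a gripper value outside its range is refused whole. "jaw" is the opening in per cent of the stroke, from 0 (shut) to 100 (fully open), set as the call begins (left out, the last holds). The fingers move at their own pace and stop on an object; "force" is the grip in N (left out, the last holds). Time passes only in rows, so rows that do not move let the fingers close. It gives the time, the measured TCP pose, the force and the opening at its end, in the units of the state.
- status.sense(): the state, without advancing time (a new reading comes with each control period).
- snapshot(name): name is "scene" or "side" or "wrist"; returns the picture (400x640x3 uint8, red, green, blue); there is no depth.
- camera_params(name): a dict with "fovy" (degrees; the focal length in pixels is half the picture's height over the tangent of half this angle, whatever the lens; pixels are square), "cx", "cy" (the principal point, pixels), "k1" (the pictures are not rectified: a ray, as slopes to the right and down, at radius r is drawn at 1 + k1 r^2 times it, then the intrinsics apply), "extrinsics" (4x4, takes a point from camera to world coordinates); the wrist camera has in their place "mount" (4x4, takes a point from camera to tool coordinates, whose origin is the TCP and whose axes are the tool frame's). Camera axes: x right, y down, z forward; pixel columns grow to the right and rows downward; lengths in m; the calibration is good to about 2 mm. A picture is of the moment at which its call begins: read the wrist's pose just before it. camera_params takes no time and is no camera call.
- ticket.sign_off(): hands the job in, once; it reports no verdict.
The state is a dict: "t": time; "q": joint angles; "qd": joint speeds; "tau": joint torques, N m; "tcp_pos": TCP position; "tool_rot": TCP orientation; "force": force on the tool from outside, world axes, zero at the start; "ft_torque": the same for the moment, N m; "finger_gap": opening from 0.0 (shut) to 1.0 (fully open).
Only numpy, scipy, OpenCV 4.12 (cv2) and the standard library are available. Lean on these libraries where they do the work, as an engineer would, in place of code of your own. Each camera call takes 0.05 s, during which the arm holds its last target. There are 200 camera calls.

TASK

The loose nut plate inside the blue slide base has slipped back under its cover. With the red-headed drift pin, feel through the cover's slot for the hole in the plate, draw the plate along until the pin stops at the slot's end next to the round bolt hole, and leave the pin standing there pushed fully home; then fit the knurled bolt fully home in the bolt hole. Work with a light hand, never forcing pin or bolt, and leave everything else where it lies.

Things in the scene. Friction and masses are not known exactly. Their poses are not given: they have to be found in the camera images.
- slide_base: Blue steel box fixed to the table, 46 mm high, reaching x = +-37 mm (low feet to 59) and y = -93 to +76 mm in its frame, with an aluminium cover 8 mm thick (z = 38 to 46 mm). Origin at table height below slot_home. In the cover, along x = 0: a slot 15 mm wide with square ends at y = -44 and y = +6 mm, and a round bolt hole 11.6 mm wide at y = +55 mm.
- slot_home (a point): On the cover's top face, where the pin's axis ends up: 6 mm (the pin's half thickness) from the slot's +y end, so that the pin touches that end. Axes as slide_base; +y points to the bolt hole.
- slot_back (a point): Slot's other end, 44 mm to -y of slot_home. Inside, a brass nut plate 10 mm thick slides along y against only about 1.5 N of friction (pressing on it while moving sideways drags it along) and stays when left. Its top lies 10 to 15 mm below the cover's top. Its pin hole, 13.2 mm wide, starts under the slot 10 to 34 mm to -y of slot_home. Both unmeasured: feel or look.
- bolt_hole (a point): Centre of the round bolt hole in the cover's top face, 55 mm to +y of slot_home. The nut plate has a square bolt hole 15 mm wide that lies below it only once the pin in the plate's pin hole has been drawn to +y against the slot's end; before that, solid plate blocks it. Below the plate the box is empty down to 40 mm under the cover's top.
- rack: Light wooden block, 56 x 130 mm, top 42 mm above the table, fixed, with two square holes 15.5 mm wide at y = +36 and -36 mm in its frame; pin and bolt stand in them, either way round. Origin at table height, centre; y along its length.
- drift_pin: Drift pin standing upright, loose, 100 g. Red ribbed round head 21 mm thick and 46 mm high; below it a steel shank 12 mm thick and 34 mm long, whose last 10 mm taper to 10.2 mm at the tip. Origin on the axis at the shoulder (underside of the head, which rests on the rack's or cover's top); z up along the axis, tip at z = -34 mm, head top at z = +46 mm.
- bolt: Bolt standing upright, loose, 60 g. Dark knurled round head 20 mm thick and 34 mm high; below it a plain steel shank 10 mm thick and 34 mm long with a 5 mm chamfered tip. Origin on the axis at the underside of the head; z up, tip at z = -34 mm, head top at z = +34 mm. It drops in without turning. Contact loads over 40 N on pin or bolt count as forcing.
- oil_filter: White and green spin-on filter, 67 mm thick, 91 mm high, standing; bystander.
- tape_measure: Yellow pocket tape measure, 68 x 83 x 37 mm; bystander.
- white_box: Small white and blue carton, 71 x 100 x 45 mm; bystander.

How it is judged:
On the way, in this order (a step that is already met when the one before it is completed fails the run):
1. the drift pin is fully home at the bolt end of the slot, the bolt not yet fitted (z of drift_pin in the frame of slot_home between -0.003 and 0.003 m and horizontal distance between drift_pin and slot_home below 0.003 m and angle between drift_pin's own z axis and vertical below 0.1 rad and not (z of bolt in the frame of bolt_hole below 0.003 m and horizontal distance between bolt and bolt_hole below 0.003 m and angle between bolt's own z axis and vertical below 0.1 rad)), for 0.2 s.
2. the bolt is fully home in the bolt hole, the pin still in place (z of bolt in the frame of bolt_hole below 0.003 m and horizontal distance between bolt and bolt_hole below 0.003 m and angle between each of bolt, drift_pin's own z axis and vertical below 0.1 rad and z of drift_pin in the frame of slot_home between -0.003 and 0.003 m and horizontal distance between drift_pin and slot_home below 0.003 m), for 0.2 s.
At the end, for the whole second after the job is handed in: The drift pin stands within 3 mm of slot_home, its shoulder within 3 mm of the cover, upright within 0.1 rad; the bolt stands within 3 mm of the bolt hole's centre, its head within 3 mm of the cover, upright within 0.1 rad; both released and at rest (all of step 2 and linear speed of each of drift_pin, bolt below 0.02 m/s); the robot touches nothing.
It fails at once if pin or bolt pushed against the slide base or its nut plate with more than 40 N (contact force between any of drift_pin, bolt and slide_base above 40 N).
It fails at once if the oil filter, tape measure or white carton moved by more than 20 mm (distance of any of oil_filter, tape_measure, white_box from where it was at the start of the episode above 0.02 m).
It also fails if it takes over 72 s, if anything falls off the work surface, if the arm or the gripper's body presses on something with over 40 N, if the wrist force passes 120 N, or if a joint passes its speed limit or range.

## Working session

There is one attempt and no reset: what is moved stays moved. The work goes in short steps, Python scripts to look and compute and a tool call to move; the robot and the scene stay as the last step left them, time stands still between calls to the robot, and variables do not carry over. Pictures are saved under pics/ and viewed, about 8 in all and at most 12, crops included, and the job is handed in when it is done.

Besides the shell and the picture viewer there is one more tool, called after "Emit:" as name([rows], argument=value, ...), one row to a line, values as JSON. arm_command: Moves the arm, as the interface text tells. Its arguments: {"type":"object","properties":{"series":{"type":"array"},"jaw":{"type":"number"},"force":{"type":"number"}},"required":["series"]}

```bash
ls; mkdir -p pics; python3 - <<'E'
from station import status, snapshot, camera_params
import cv2,json
s=status.sense();print(s)
for n in("scene","side","wrist"):
    im=snapshot(n);cv2.imwrite(f"pics/{n}0.png",im[:,:,::-1]);p=camera_params(n);print(n,p)
E
```

```text
pics
{'t': 0.0, 'q': array([ 1.04348356e+00,  5.28448793e-01,  1.43391162e+00, -7.88920581e-06,
        1.18137224e+00, -1.78518855e-01]), 'qd': array([-0.00082261,  0.00032876, -0.00139243, -0.00077006, -0.00072818,
       -0.00164757]), 'tau': array([ 6.89893932e-05, -4.42344582e+01, -1.78029585e+01, -6.74224589e-05,
        8.27897253e-03, -4.95997110e-07]), 'tcp_pos': array([0.21322386, 0.5867454 , 0.23034132]), 'tool_rot': array([-0.40597863,  0.57985773,  0.40533972,  0.57848601]), 'force': array([-0.72500173, -0.42421018,  0.48621619]), 'ft_torque': array([-0.01473479,  0.02241918,  0.00557493]), 'finger_gap': 1.0021271284385922}
scene {'fovy': 52.64765541738551, 'cx': 318.315721688258, 'cy': 199.58496880762405, 'k1': -0.07102199667554128, 'extrinsics': array([[ 0.64862231, -0.26819088,  0.71229401, -0.19495763],
       [-0.76103918, -0.24133852,  0.60214208, -0.64006306],
       [ 0.01041497, -0.93264643, -0.36064131,  0.43739463],
       [ 0.        ,  0.        ,  0.        ,  1.        ]])}
side {'fovy': 57.94735258924841, 'cx': 316.0409841781575, 'cy': 199.41166691434088, 'k1': -0.07061735870678987, 'extrinsics': array([[-0.9892711 , -0.09553829,  0.11052204,  0.43615018],
       [-0.14476152,  0.53921302, -0.82963451,  0.66558656],
       [ 0.01966694, -0.83673279, -0.54725812,  0.51586233],
       [ 0.        ,  0.        ,  0.        ,  1.        ]])}
wrist {'fovy': 60.68531168463151, 'cx': 315.7472608417423, 'cy': 206.09791068036887, 'k1': -0.044647626519407596, 'mount': array([[ 4.43052733e-04, -2.58831308e-01,  9.65922439e-01,
        -1.42276695e-01],
       [ 5.13536097e-05, -9.65922526e-01, -2.58831355e-01,
         6.37707296e-02],
       [ 9.99999901e-01,  1.64279543e-04, -4.14662693e-04,
        -1.42178679e-03],
       [ 0.00000000e+00,  0.00000000e+00,  0.00000000e+00,
         1.00000000e+00]])}
```

View pics/scene0.png

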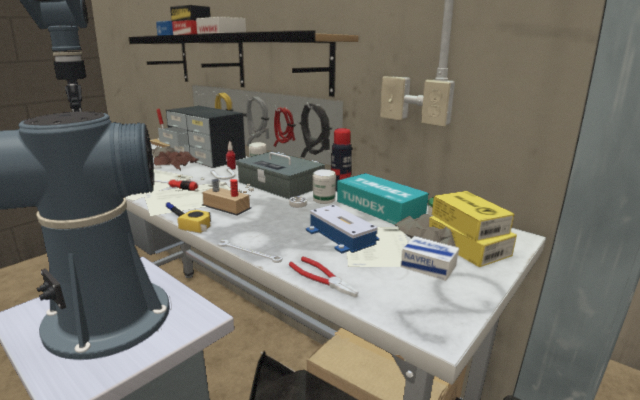

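View pics/side0.png

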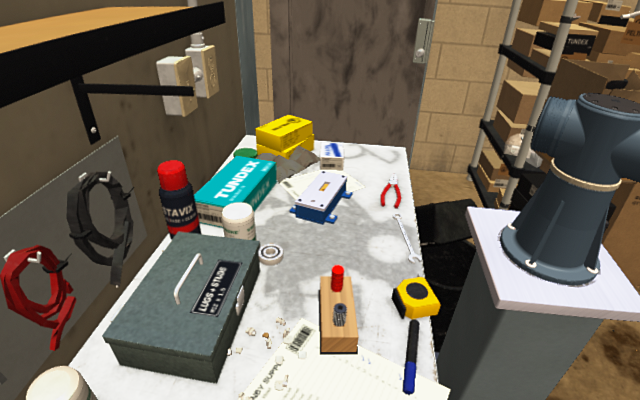

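The scene view shows the rack near (226,198) and the slide base near (343,227). The side view shows the rack at (338,312) with the red pin at (338,278) and the dark bolt at (340,315), and the base at (323,196).

```bash
cat > h.py <<'E'
import numpy as np,cv2
from station import status,snapshot,camera_params
from scipy.spatial.transform import Rotation as R
def cam(n,s=None):
    p=camera_params(n);f=200/np.tan(np.radians(p['fovy']/2))
    if n=='wrist':
        T=np.eye(4);T[:3,:3]=R.from_quat(s['tool_rot']).as_matrix();T[:3,3]=s['tcp_pos'];E=T@p['mount']
    else:E=p['extrinsics']
    return np.array([[f,0,p['cx']],[0,f,p['cy']],[0,0,1]]),np.array([p['k1'],0,0,0,0.]),E
def plane(c,uv,z):
    K,d,E=c;n=cv2.undistortPoints(np.array(uv,float).reshape(-1,1,2),K,d)[:,0]
    r=np.c_[n,np.ones(len(n))]@E[:3,:3].T;o=E[:3,3]
    return o+r*((z-o[2])/r[:,2])[:,None]
def proj(c,P):
    K,d,E=c;Q=(np.atleast_2d(P)-E[:3,3])@E[:3,:3]
    return cv2.projectPoints(Q,np.zeros(3),np.zeros(3),K,d)[0][:,0]
def blobs(m,amin=30):
    n,l,s,c=cv2.connectedComponentsWithStats(m.astype(np.uint8))
    return [(s[i].tolist(),c[i].round(1).tolist()) for i in range(1,n) if s[i,4]>amin]
E
python3 - <<'E'
from h import *
c=cam('side');im=cv2.imread('pics/side0.png')
b,g,r=[im[:,:,i].astype(int) for i in range(3)]
print('red',blobs((r>110)&(g<60)&(b<60)))
print('blue',blobs((b>90)&(r<60)&(b>g+30)))
print('pin',plane(c,[[338,268]],.088),'bolt',plane(c,[[340,308]],.076),plane(c,[[322,277],[353,277],[356,342],[322,342]],.042))
print('base',plane(c,[[322,172],[350,175],[326,211],[295,205]],.046))
cr=im[160:360,260:400];cv2.imwrite('pics/crop1.png',cv2.resize(cr,None,fx=3,fy=3,interpolation=cv2.INTER_CUBIC)[:600])
s=status.sense();print(R.from_quat(s['tool_rot']).as_matrix().round(3))
E
```

```text
red [([157, 160, 29, 31, 723], [171.7, 174.6]), ([381, 184, 10, 22, 69], [384.2, 194.0]), ([394, 185, 7, 23, 77], [397.3, 195.9]), ([168, 220, 30, 14, 163], [183.7, 227.8]), ([0, 245, 39, 57, 543], [14.2, 265.4]), ([331, 266, 13, 26, 273], [336.8, 278.4]), ([44, 273, 15, 34, 226], [52.9, 288.5]), ([50, 296, 25, 55, 324], [60.7, 319.3]), ([41, 304, 18, 14, 67], [50.2, 311.2])]
blue [([332, 144, 8, 12, 45], [335.2, 149.4]), ([341, 190, 11, 8, 32], [345.7, 194.4]), ([325, 212, 12, 10, 50], [330.1, 218.2]), ([404, 361, 12, 32, 278], [409.7, 376.3])]
pin [[0.45556994 0.21929505 0.088     ]] bolt [[0.44470065 0.2934862  0.076     ]] [[0.48407767 0.19917988 0.042     ]
 [0.42849885 0.19008465 0.042     ]
 [0.41543437 0.32592895 0.042     ]
 [0.46620068 0.33385274 0.042     ]]
base [[ 0.53475562 -0.18291699  0.046     ]
 [ 0.459113   -0.18005872  0.046     ]
 [ 0.50183094 -0.00314491  0.046     ]
 [ 0.57566948 -0.01478743  0.046     ]]
[[-0.001 -0.94   0.342]
 [-0.001  0.342  0.94 ]
 [-1.     0.    -0.002]]
```

View pics/crop1.png

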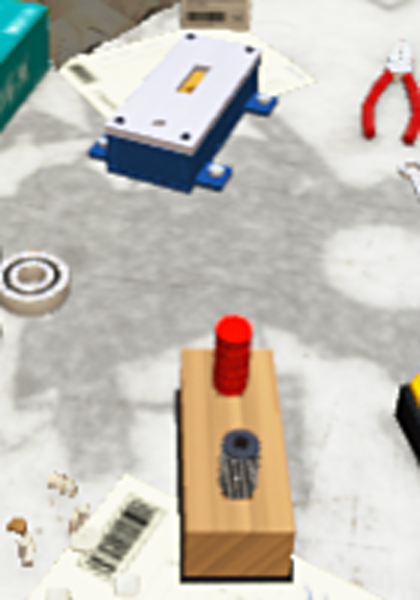

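The crop (3x of side from 260,160) shows the base with its bolt hole at the near end (158,122) and the slot at (193,78) with brass in its near half. The pin is at the rack's far hole and the bolt at the near one. I turn the tool to match the base axes and go over the rack.

Emit:
arm_command([
  [[0,0,0,0.145],[0,0,0,0.145],[0,0,0,0.145],[0,0,0,0.145],[0,0,0,0.145],[0,0,0,0.145],[0,0,0,0.145],[0,0,0,0.145],[0,0,0,0.145],[0,0,0,0.145]],
])

```text
t: 1.15
tcp_pos: [0.2134, 0.5871, 0.2309]
tool_rot: [0.082, 0.702, -0.083, 0.702]
force: [-0.6, -0.8, -0.1]
finger_gap: 1.0
```

Emit:
arm_command([
  [[3,-27,31,0],[3,-27,31,0],[3,-27,31,0],[3,-27,31,0],[3,-27,31,0],[3,-27,31,0],[3,-27,31,0],[3,-27,31,0],[3,-27,31,0],[3,-27,31,0]],
])

```text
t: 2.15
tcp_pos: [0.4552, 0.2528, 0.2011]
tool_rot: [0.08, 0.703, -0.08, 0.702]
force: [0.4, 1.2, -1.0]
finger_gap: 1.0
```

```bash
python3 - <<'E'
from h import *
s=status.sense();im=snapshot('wrist')[:,:,::-1];cv2.imwrite('pics/w1.png',im)
print(s['t'],s['tcp_pos'],R.from_quat(s['tool_rot']).as_matrix().round(4),s['q'].round(2))
c=cam('wrist',s);b,g,r=[im[:,:,i].astype(int) for i in range(3)]
for bl in blobs((r>110)&(g<60)&(b<60),300):print(bl)
E
```

```text
2.15 [0.45517751 0.25278022 0.20110415] [[-2.000e-04  2.261e-01  9.741e-01]
 [ 0.000e+00  9.741e-01 -2.261e-01]
 [-1.000e+00 -1.000e-04 -2.000e-04]] [0.29 0.43 1.73 0.   0.99 0.52]
```

View pics/w1.png

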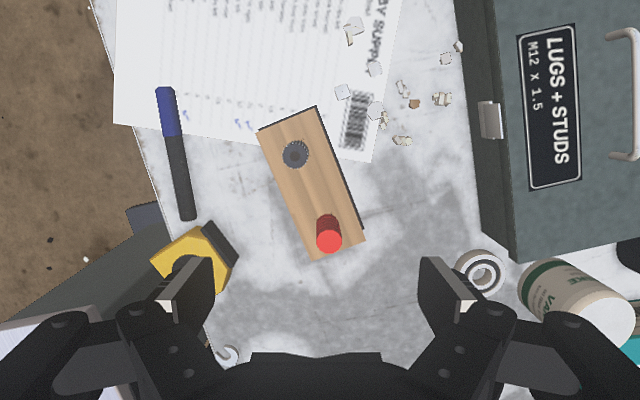

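The wrist picture shows the bolt head top near (295,152), the pin head top near (329,240), and the rack corners at (258,131), (316,107), (366,240) and (311,260).

```bash
python3 - <<'E'
from h import *
s=status.sense();im=cv2.imread('pics/w1.png');c=cam('wrist',s)
hsv=cv2.cvtColor(im,cv2.COLOR_BGR2HSV);b,g,r=[im[:,:,i].astype(int) for i in range(3)]
red=(r>g*2)&(r>80)&(b<g+40)
print(blobs(red,200))
top=(r>200)&(g<140)&(r>1.5*g)&red;print('top',blobs(top,100))
roi=np.zeros_like(red);roi[130:180,275:320]=1
dark=(im.max(2)<120)&roi;print('dark',blobs(dark,100))
# pin in side pictures: axis from two views is a check
for bl in blobs(top,100):
    x,y,w,h,_=bl[0];u=(x+w/2-.5,y+h/2-.5);P=plane(c,[bl[1],u],.088);print('pin',P,(P-s['tcp_pos'])@R.from_quat(s['tool_rot']).as_matrix()*1e3)
for bl in blobs(dark,100):print('bolt',plane(c,[bl[1]],.076))
rk=plane(c,[(258,131),(316,107),(366,240),(311,260)],.042);print(rk,rk.mean(0))
cr=im[125:265,250:375];cv2.imwrite('pics/crop2.png',cv2.resize(cr,None,fx=4,fy=4,interpolation=cv2.INTER_CUBIC))
E
```

```text
[([316, 224, 26, 29, 499], [328.5, 240.3])]
top [([316, 230, 26, 23, 455], [328.7, 241.2])]
dark [([283, 141, 26, 27, 525], [295.3, 154.3])]
pin [[0.46368265 0.2125727  0.088     ]
 [0.46356503 0.21277507 0.088     ]] [[112.9283451  -33.64963928  11.69906467]
 [112.92725211 -33.47962308  11.53818237]]
bolt [[0.45368454 0.28423892 0.076     ]]
[[0.42452749 0.30780683 0.042     ]
 [0.47782998 0.31572973 0.042     ]
 [0.49602961 0.18794465 0.042     ]
 [0.44102924 0.18013245 0.042     ]] [0.45985408 0.24790342 0.042     ]
```

View pics/crop2.png

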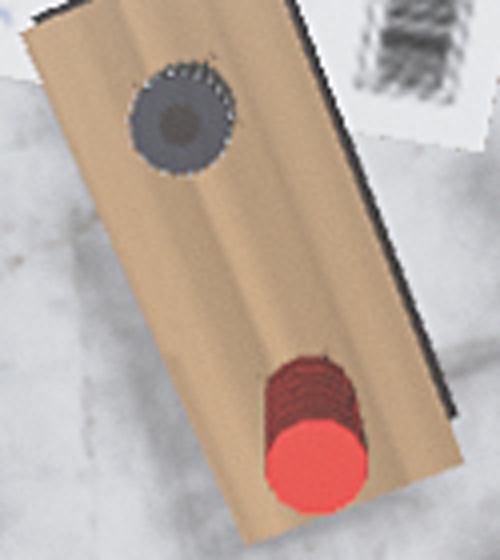

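The first picture was taken while the arm still trailed its target, so I retake it settled and use the same masks.

```bash
cat >> h.py <<'E'
def rel(s,P): return (np.atleast_2d(P)-s['tcp_pos'])@R.from_quat(s['tool_rot']).as_matrix()*1e3
def reds(im):
    b,g,r=[im[:,:,i].astype(int) for i in range(3)]
    return blobs((r>200)&(g<140)&(r>1.6*g),100)
E
python3 - <<'E'
from h import *
snapshot('wrist');s=status.sense();im=snapshot('wrist')[:,:,::-1];cv2.imwrite('pics/w2.png',im);c=cam('wrist',s)
print(s['t'],s['tcp_pos'],s['qd'].round(3))
for bl in reds(im):
    x,y,w,h,_=bl[0];P=plane(c,[bl[1]],.088);print(bl,'pin',P,rel(s,P))
    q=proj(c,P+[-.010,.0715,-.012])[0];m=im.max(2)<120;k=np.zeros_like(m);k[int(q[1])-25:int(q[1])+25,int(q[0])-25:int(q[0])+25]=1
    for e in blobs(m&k,100):print('bolt',e,plane(c,[e[1]],.076))
    print(im[int(bl[1][1]),int(bl[1][0])])
E
```

```text
2.25 [0.45769636 0.25076373 0.20094049] [ 0.074 -0.016  0.023  0.054  0.028  0.048]
([313, 229, 25, 23, 466], [324.9, 239.8]) pin [[0.45877824 0.2170344  0.088     ]] [[112.97780556 -32.48380012   8.67247584]]
bolt ([278, 139, 27, 28, 531], [291.0, 152.5]) [[0.44867635 0.28902474 0.076     ]]
[ 85  90 232]
```

Emit:
arm_command([
  [[16,-7,2.4,0],[16,-7,2.4,0],[16,-7,2.4,0],[16,-7,2.4,0],[12,-7,2.4,0],[0,0,0,0],[0,0,0,0],[0,0,0,0]],
])

```text
t: 3.1
tcp_pos: [0.4584, 0.2184, 0.126]
tool_rot: [0.08, 0.702, -0.08, 0.703]
force: [-0.0, -0.1, 0.8]
finger_gap: 1.002
```

```bash
python3 - <<'E'
from h import *
s=status.sense();im=snapshot('wrist')[:,:,::-1];c=cam('wrist',s)
print(s['t'],s['tcp_pos'],s['qd'].round(3))
for bl in reds(im):
    P=plane(c,[bl[1]],.088);print(bl,'pin',P,rel(s,P))
cs=cam('side');im=snapshot('side')[:,:,::-1];cv2.imwrite('pics/side1.png',im)
b,g,r=[im[:,:,i].astype(int) for i in range(3)]
print(blobs((r>110)&(g<60)&(b<60)&(np.indices(r.shape)[1]>300),100),proj(cs,[[.4588,.217,.088],[.4588,.217,.042]]))
E
```

```text
3.1 [0.45844752 0.21841085 0.12599932] [-0.004 -0.008 -0.001 -0.001 -0.002 -0.003]
([297, 218, 36, 34, 958], [314.4, 234.5]) pin [[0.45882143 0.21721538 0.088     ]] [[37.99915163 -1.11085818  0.58986171]]
[([331, 266, 13, 26, 273], [336.9, 278.4])] [[336.22715334 266.83918871]
 [334.88167812 285.893975  ]]
```

Emit:
arm_command([
  [[20,-1,0.5,0],[20,0,0,0],[18,0,0,0],[10,0,0,0],[5,0,0,0],[0,0,0,0]],
])

```text
t: 3.8
tcp_pos: [0.4585, 0.2165, 0.0522]
tool_rot: [0.08, 0.703, -0.08, 0.702]
force: [-0.4, -0.6, -0.1]
finger_gap: 1.001
```

Emit:
arm_command([
  [[0,0,0,0],[0,0,0,0],[0,0,0,0],[0,0,0,0],[0,0,0,0],[0,0,0,0],[0,0,0,0],[0,0,0,0]],
], jaw=0, force=40)

```text
t: 4.6
tcp_pos: [0.4587, 0.2164, 0.0527]
tool_rot: [0.081, 0.702, -0.08, 0.703]
force: [-1.5, -0.3, 6.0]
finger_gap: 0.233
```

Emit:
arm_command([
  [[-5,0,0,0],[-10,0,0,0],[-20,0,0,0],[-20,0,0,0],[-15,0,0,0],[0,0,0,0],[0,0,0,0]],
])

```text
t: 5.3
tcp_pos: [0.4585, 0.2164, 0.1226]
tool_rot: [0.08, 0.702, -0.08, 0.703]
force: [0.0, -0.5, -1.5]
finger_gap: 0.237
```

```bash
python3 - <<'E'
from h import *
s=status.sense();c=cam('side');P=plane(c,[(312.7,200.7),(324.3,186)],.046);print(P,rel(s,P))
E
```

```text
[[ 0.53801609 -0.03983475  0.046     ]
 [ 0.51946299 -0.11151318  0.046     ]] [[  76.58598986 -231.65360544  135.28665672]
 [  76.56399355 -305.67048207  133.41148231]]
```

Emit:
arm_command([
  [[-20,-10,5,0],[-17,-35,15,0],[0,-45,19,0],[0,-45,19,0],[0,-45,19,0],[0,-45,19,0],[0,-40,17,0],[0,-30,12,0],[0,-15,6,0],[0,-5,2,0]],
])

```text
t: 6.3
tcp_pos: [0.5166, -0.1218, 0.1584]
tool_rot: [0.082, 0.703, -0.081, 0.702]
force: [0.1, -0.2, -1.2]
finger_gap: 0.233
```

Emit:
arm_command([
  [[0,0,0,0],[0,0,0,0],[0,0,0,0],[0,0,0,0]],
])

```text
t: 6.7
tcp_pos: [0.5167, -0.1192, 0.1594]
tool_rot: [0.08, 0.703, -0.08, 0.702]
force: [0.1, 0.1, -1.3]
finger_gap: 0.23
```

```bash
python3 - <<'E'
from h import *
s=status.sense();im=snapshot('wrist')[:,:,::-1];cv2.imwrite('pics/w3.png',im)
print(s['t'],s['tcp_pos'],s['qd'].round(3),s['force']);np.save('s3.npy',np.r_[s['tcp_pos'],s['tool_rot']])
E
```

```text
6.7 [ 0.51671346 -0.11918456  0.159374  ] [-0.007  0.001 -0.006 -0.002 -0.    -0.   ] [ 0.14184552  0.13758299 -1.26590234]
```

View pics/w3.png

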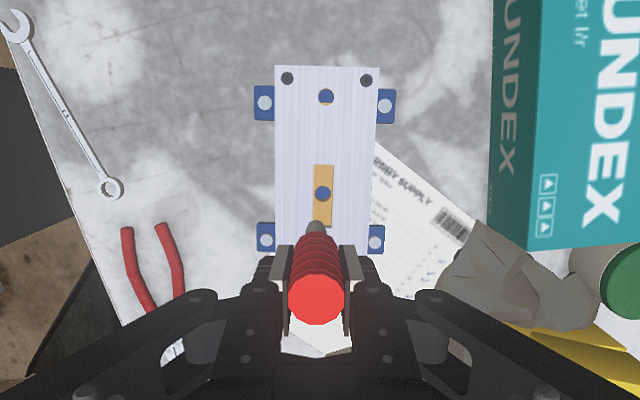

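The wrist view shows the cover with the bolt hole at (326,97), the slot's +y end at row 165 and its sides at columns 313 and 333. The plate's pin hole is visible at (322,193). I measure these precisely.

```bash
python3 - <<'E'
from h import *
a=np.load('s3.npy');s={'tcp_pos':a[:3],'tool_rot':a[3:]};c=cam('wrist',s);im=cv2.imread('pics/w3.png')
cr=im[55:255,240:400];cv2.imwrite('pics/crop3.png',cv2.resize(cr,None,fx=3,fy=3,interpolation=cv2.INTER_CUBIC))
# rectify the cover plane: 0.25 mm/px in tool axes (u = tool z, v = -tool y) around the TCP
M=R.from_quat(s['tool_rot']).as_matrix()
N=560;u,v=np.meshgrid(np.arange(N),np.arange(N));
def rect(z):
    o=s['tcp_pos'].copy();o[2]=z
    P=o+((u-N/2)*.25e-3)[...,None]*M[:,2]+((400-v)*.25e-3)[...,None]*M[:,1]
    P[...,2]=z
    m=proj(c,P.reshape(-1,3)).reshape(N,N,2).astype(np.float32)
    return cv2.remap(im,m[...,0],m[...,1],cv2.INTER_CUBIC)
A=rect(.046);cv2.imwrite('pics/rect.png',A)
b,g,r=[A[:,:,i].astype(int) for i in range(3)]
blue=(b>r+40)
for e in blobs(blue,300):
    x,y,w,h,_=e[0];print('blue ctr mm (z,y):',((x+w/2-.5)-N/2)*.25,(400-(y+h/2-.5))*.25,'size',w*.25,h*.25)
nb=(b<r-10)|(b>r+40)
for e in blobs(nb,500):
    x,y,w,h,_=e[0];print('nonwhite: z',(x-N/2)*.25,(x+w-N/2)*.25,'y',(400-y)*.25,(400-y-h)*.25)
E
```

```text
blue ctr mm (z,y): -35.875 72.25 size 15.5 23.75
blue ctr mm (z,y): 51.625 70.25 size 13.5 23.75
blue ctr mm (z,y): 8.375 77.0 size 11.0 8.75
blue ctr mm (z,y): 6.375 6.0 size 11.5 9.75
blue ctr mm (z,y): -38.375 -29.25 size 15.0 21.25
blue ctr mm (z,y): 49.25 -30.25 size 13.25 19.25
nonwhite: z -43.5 -28.0 y 84.0 60.25
nonwhite: z 45.0 58.5 y 82.0 58.25
nonwhite: z 3.0 14.0 y 81.25 70.0
nonwhite: z -1.75 14.75 y 28.0 -21.0
nonwhite: z -45.75 -30.75 y -18.75 -40.0
nonwhite: z 42.75 56.0 y -20.75 -40.0
nonwhite: z -16.25 18.75 y -24.5 -40.0
```

View pics/rect.png

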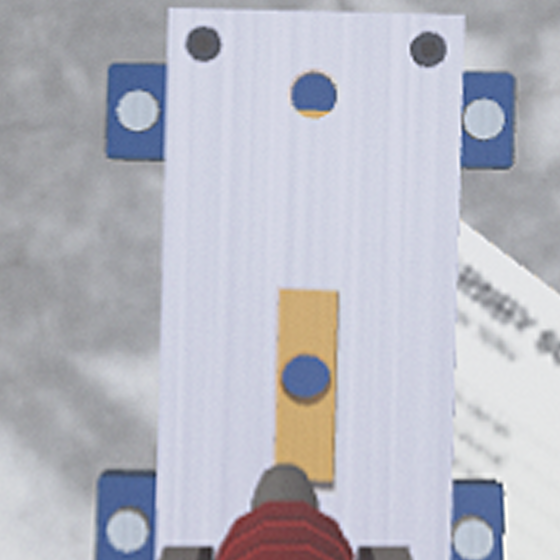

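The rectified view (0.25 mm/px) shows the bolt hole at (314,95), the slot end edge at row 290 centred at column 309, and the pin hole at (306,378). I check where the pin sits in the grip from the same picture.

```bash
python3 - <<'E'
from h import *
a=np.load('s3.npy');s={'tcp_pos':a[:3],'tool_rot':a[3:]};c=cam('wrist',s);im=cv2.imread('pics/w3.png')
for bl in reds(im):
    x,y,w,h,_=bl[0];print(bl)
    if y<250:continue
for z in(.1947,):print(rel(s,plane(c,[(316.5,299.0),(316.5,271),(316.5,325.5)],z)).round(2))
b,g,r=[im[:,:,i].astype(int) for i in range(3)]
red=(r>90)&(r>1.6*g)&(np.indices(r.shape)[0]<330)&(np.indices(r.shape)[1]>260)
print(blobs(red,200))
print(red[285:330].sum(1).tolist())
cr=im[205:335,250:385];cv2.imwrite('pics/crop4.png',cv2.resize(cr,None,fx=4,fy=4,interpolation=cv2.INTER_CUBIC))
E
```

```text
([288, 275, 56, 50, 2237], [315.7, 299.2])
[[-35.33   1.22   1.56]
 [-35.32  11.98   1.56]
 [-35.33  -9.5    1.57]]
[([288, 232, 57, 93, 4215], [315.5, 280.4])]
[56, 56, 56, 56, 56, 56, 56, 57, 57, 57, 57, 57, 57, 57, 57, 57, 57, 57, 57, 57, 57, 57, 56, 55, 54, 52, 51, 47, 45, 45, 43, 41, 41, 39, 35, 31, 27, 23, 19, 15, 0, 0, 0, 0, 0]
```

View pics/crop4.png

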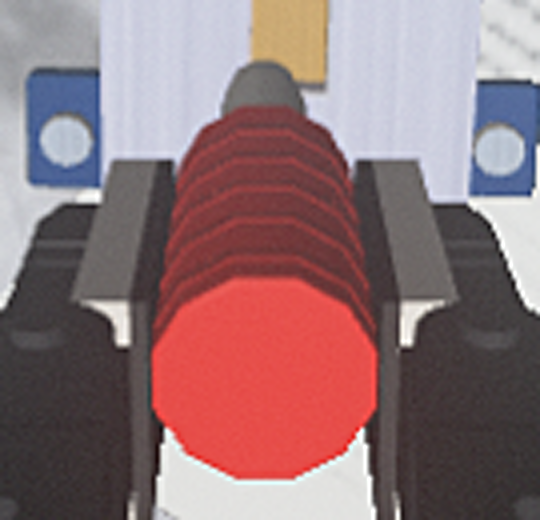

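```bash
python3 - <<'E'
from h import *
a=np.load('s3.npy');s={'tcp_pos':a[:3],'tool_rot':a[3:]};c=cam('wrist',s)
print(c[0],camera_params('wrist')['mount'].round(4)[:,3]);M=R.from_quat(a[3:]).as_matrix();print(M.round(4),((c[2][:3,3]-a[:3])@M).round(5))
print(rel(s,plane(c,[(316,299.4)],.1947)),rel(s,plane(c,[(316,222)],.1147)))
print(status.sense()['tcp_pos'],status.sense()['t'])
E
```

```text
[[341.67477832   0.         315.74726084]
 [  0.         341.67477832 206.09791068]
 [  0.           0.           1.        ]] [-0.1423  0.0636  0.0012  1.    ]
[[-3.000e-04  2.243e-01  9.745e-01]
 [ 3.000e-04  9.745e-01 -2.243e-01]
 [-1.000e+00  2.000e-04 -3.000e-04]] [-0.14228  0.0636   0.00123]
[[-35.32624926   1.06532684   1.38820206]] [[44.67438188  4.08805865  1.49070159]]
[ 0.51680429 -0.11940788  0.15940559] 6.75
```

The mount calibration reads differently per call, so I measure pin and base together in one process. A mount shift then cancels out.

```bash
python3 - <<'E'
from h import *
a=np.load('s3.npy');s={'tcp_pos':a[:3],'tool_rot':a[3:]};im=cv2.imread('pics/w3.png')
for k in range(3):print(camera_params('wrist')['mount'][:3,3].round(4))
c=cam('wrist',s);cz=((c[2][:3,3]-a[:3])@R.from_quat(a[3:]).as_matrix()*1e3)
big=cv2.resize(im[60:230,300:350],None,fx=8,fy=8,interpolation=cv2.INTER_CUBIC)
b,g,r=[big[:,:,i].astype(int) for i in range(3)]
nb=(b<r-5)|(b>r+35)
f=lambda x,y:((x+.5)/8-.5+300,(y+.5)/8-.5+60)
pin=rel(s,plane(c,[(316.1,299.4)],.1947))[0];tip=rel(s,plane(c,[(315.9,222)],.1147))[0]
print('cam',cz,'pin',pin,'tip z',tip[2])
for e in blobs(nb,5000):
    x,y,w,h,A=e[0]
    q=[f(x+w/2,y+h/2),f(x+w/2,y),f(x,y+h/2),f(x+w,y+h/2)]
    print(np.round(q,1).tolist(),(rel(s,plane(c,q,.046))-pin)[:,1:].round(2).tolist())
    if w*h>1.5*w*w:
        for yy in(y+40,y+150,y+350):
            xs=np.where(nb[yy])[0];print('slot row',(rel(s,plane(c,[f(xs.min(),yy),f(xs.max(),yy)],.046))-pin)[:,1:].round(2).tolist())
bl=(b>r+40)
for e in blobs(bl,3000):
    x,y,w,h,A=e[0];print('blue',(rel(s,plane(c,[f(x+w/2,y+h/2),f(x+w/2,y),f(x+w/2,y+h)],.046))-pin)[:,1:].round(2).tolist(),(rel(s,plane(c,[f(x+w/2,y+h/2),f(x+w/2,y),f(x,y+h/2),f(x+w,y+h/2)],.0335))-pin)[:,1:].round(2).tolist())
E
```

```text
[-0.1423  0.0636  0.0012]
[-0.1423  0.0636  0.0012]
[-0.1423  0.0636  0.0012]
cam [-142.27904221   63.60436993    1.23423638] pin [-35.32626142   1.06532305   1.42329191] tip z 1.4333355684589277
[[325.6, 95.7], [325.6, 89.2], [317.9, 95.7], [333.2, 95.7]] [[75.91, 6.99], [80.37, 6.96], [75.91, 1.53], [75.92, 12.45]]
[[322.6, 194.8], [322.6, 163.6], [311.6, 194.8], [333.7, 194.8]] [[3.09, 5.24], [27.1, 5.12], [3.09, -3.25], [3.09, 13.74]]
slot row [[23.32, -1.97], [23.32, 13.28]]
slot row [[12.79, -2.56], [12.8, 12.94]]
slot row [[-6.91, -2.8], [-6.91, 12.42]]
[[322.4, 192.4], [322.4, 186.1], [314.9, 192.4], [329.8, 192.4]] [[4.91, 5.04], [9.89, 5.02], [4.91, -0.66], [4.91, 10.74]]
blue [[75.91, 7.03], [80.37, 7.0], [71.42, 7.06]] [[76.57, 7.38], [81.24, 7.35], [76.56, 1.7], [76.57, 13.07]]
blue [[4.95, 5.04], [9.89, 5.02], [-0.02, 5.07]] [[2.14, 5.3], [7.31, 5.27], [2.14, -0.68], [2.14, 11.28]]
```

Emit:
arm_command([
  [[15,0.6,2.6,0],[20,0.6,2.6,0],[15,0,0,0],[8,0,0,0],[4,0,0,0],[0,0,0,0],[0,0,0,0],[0,0,0,0]],
])

```text
t: 7.55
tcp_pos: [0.5227, -0.1208, 0.098]
tool_rot: [0.08, 0.702, -0.081, 0.703]
force: [-0.5, 0.4, -1.0]
finger_gap: 0.231
```

Emit:
arm_command([
  [[3,0,0,0],[3,0,0,0],[3,0,0,0],[2,0,0,0],[0,0,0,0],[0,0,0,0]],
])

```text
t: 8.15
tcp_pos: [0.5222, -0.1205, 0.0862]
tool_rot: [0.08, 0.703, -0.08, 0.702]
force: [0.2, 0.8, -1.5]
finger_gap: 0.232
```

```bash
python3 - <<'E'
from h import *
s=status.sense();im=snapshot('wrist')[:,:,::-1];cv2.imwrite('pics/w4.png',im);cv2.imwrite('pics/w4c.png',cv2.resize(im[40:320,220:420],None,fx=2,fy=2,interpolation=cv2.INTER_CUBIC))
print(s['t'],s['tcp_pos'],s['force'],s['ft_torque'])
E
```

```text
8.15 [ 0.52219911 -0.12050607  0.08615695] [ 0.15369498  0.75765982 -1.50293311] [0.00786047 0.01402027 0.03368488]
```

View pics/w4c.png

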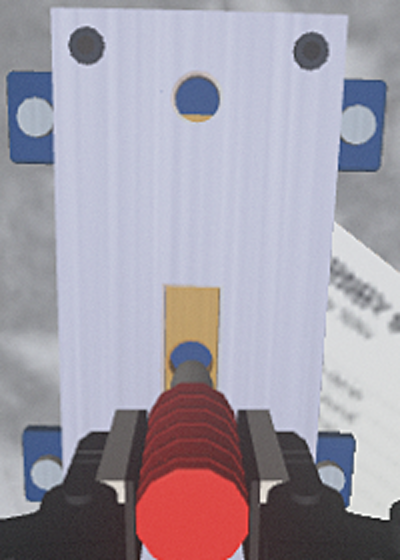

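The crop shows the tip inside the slot and lined up sideways with the plate's hole, whose front edge is just ahead of the tip. I go down gently.

Emit:
arm_command([
  [[2,0.5,0,0],[2,0,0,0],[2,0,0,0],[2,0,0,0],[2,0,0,0],[0,0,0,0],[0,0,0,0]],
])

```text
t: 8.9
tcp_pos: [0.5223, -0.1201, 0.0762]
tool_rot: [0.08, 0.703, -0.08, 0.702]
force: [0.4, -0.4, -0.4]
finger_gap: 0.235
```

Emit:
arm_command([
  [[2,0,0,0],[2,0,0,0],[2,0,0,0],[0,0,0,0],[0,0,0,0]],
])

```text
t: 9.4
tcp_pos: [0.5222, -0.1198, 0.0701]
tool_rot: [0.081, 0.703, -0.08, 0.702]
force: [0.3, 0.7, -1.9]
finger_gap: 0.237
```

Emit:
arm_command([
  [[2,0,0,0],[2,0,0,0],[2,0,0,0],[2,0,0,0],[2,0,0,0],[0,0,0,0],[0,0,0,0]],
])

```text
t: 10.1
tcp_pos: [0.5222, -0.12, 0.0601]
tool_rot: [0.08, 0.703, -0.08, 0.702]
force: [0.2, 1.0, -2.2]
finger_gap: 0.231
```

Emit:
arm_command([
  [[0,3,0,0],[0,3,0,0],[0,3,0.2,0],[0,3,0,0],[0,2,0.2,0],[0,0,0,0],[0,0,0,0]],
])

```text
t: 10.8
tcp_pos: [0.526, -0.1062, 0.0604]
tool_rot: [0.081, 0.702, -0.08, 0.703]
force: [0.5, 0.1, -0.9]
finger_gap: 0.235
```

Emit:
arm_command([
  [[0,1,0,0],[0,1,0,0],[0,1,0.1,0],[0,1,0,0],[0,0,0,0],[0,0,0,0]],
])

```text
t: 11.4
tcp_pos: [0.527, -0.1026, 0.0603]
tool_rot: [0.08, 0.702, -0.08, 0.703]
force: [-0.4, -0.9, -0.3]
finger_gap: 0.23
```

Emit:
arm_command([
  [[0,0.5,0,0],[0,0.5,0,0],[0,0,0,0],[0,0,0,0]],
])

```text
t: 11.8
tcp_pos: [0.5272, -0.1017, 0.0604]
tool_rot: [0.08, 0.702, -0.08, 0.703]
force: [-0.4, -1.0, -0.3]
finger_gap: 0.232
```

Emit:
arm_command([
  [[0,0.5,0,0],[0,0.5,0,0],[0,0,0,0],[0,0,0,0]],
])

```text
t: 12.2
tcp_pos: [0.5274, -0.1006, 0.0603]
tool_rot: [0.08, 0.702, -0.08, 0.703]
force: [-0.7, -1.0, -0.8]
finger_gap: 0.235
```

Emit:
arm_command([
  [[0,0.5,0,0],[0,0,0,0],[0,0,0,0]],
])

```text
t: 12.5
tcp_pos: [0.5275, -0.1002, 0.0603]
tool_rot: [0.08, 0.702, -0.08, 0.703]
force: [-1.1, -1.3, 0.0]
finger_gap: 0.234
```

Emit:
arm_command([
  [[0,0.5,0,0],[0,0.5,0,0],[0,0,0,0],[0,0,0,0]],
])

```text
t: 12.9
tcp_pos: [0.5277, -0.0995, 0.0603]
tool_rot: [0.08, 0.702, -0.081, 0.703]
force: [-1.2, -3.9, -0.7]
finger_gap: 0.236
```

Emit:
arm_command([
  [[0,0.5,0,0],[0,0,0,0],[0,0,0,0]],
])

```text
t: 13.2
tcp_pos: [0.5278, -0.0993, 0.0604]
tool_rot: [0.08, 0.703, -0.081, 0.703]
force: [-1.2, -3.7, 0.4]
finger_gap: 0.232
```

Emit:
arm_command([
  [[0,0.5,0,0],[0,0,0,0],[0,0,0,0]],
])

```text
t: 13.5
tcp_pos: [0.5278, -0.0991, 0.0603]
tool_rot: [0.08, 0.703, -0.081, 0.702]
force: [-1.9, -5.8, -0.6]
finger_gap: 0.233
```

```bash
python3 - <<'E'
from h import *
s=status.sense();im=snapshot('wrist')[:,:,::-1];cv2.imwrite('pics/w5.png',im);cv2.imwrite('pics/w5c.png',cv2.resize(im[0:300,220:420],None,fx=2,fy=2,interpolation=cv2.INTER_CUBIC))
print(s['t'],s['tcp_pos'],s['force'],s['ft_torque'])
E
```

```text
13.5 [ 0.52779156 -0.09913526  0.06033866] [-1.93738134 -5.77646767 -0.64643514] [-1.12736504  0.43633058 -0.00586893]
```

View pics/w5c.png

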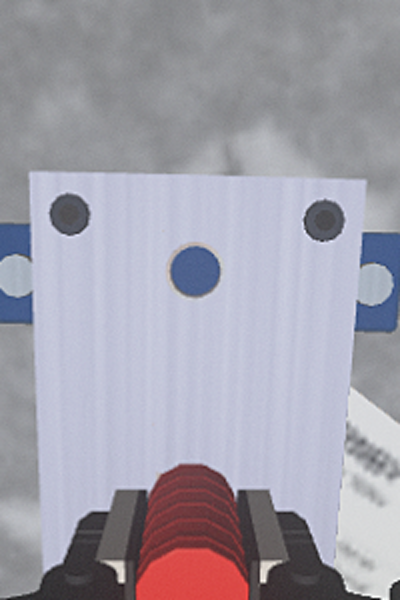

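The crop shows the bolt hole clear, with solid blue at (195,271) and no brass left in it. The wrist force also shows the pin against the slot's end. Now I push the pin down.

Emit:
arm_command([
  [[1,0,0,0],[1,0,0,0],[1,0,0,0],[0,0,0,0],[0,0,0,0]],
])

```text
t: 14.05
tcp_pos: [0.528, -0.0992, 0.0576]
tool_rot: [0.08, 0.702, -0.081, 0.703]
force: [-1.9, -6.7, 1.2]
finger_gap: 0.234
```

Emit:
arm_command([
  [[0.5,0,0,0],[0.3,0,0,0],[0,0,0,0],[0,0,0,0]],
])

```text
t: 14.45
tcp_pos: [0.5279, -0.0992, 0.0569]
tool_rot: [0.08, 0.702, -0.081, 0.703]
force: [-3.2, -5.4, 2.9]
finger_gap: 0.232
```

Emit:
arm_command([
  [[0.5,0,0,0],[0.3,0,0,0],[0,0,0,0],[0,0,0,0]],
])

```text
t: 14.85
tcp_pos: [0.5279, -0.0992, 0.0567]
tool_rot: [0.08, 0.702, -0.081, 0.703]
force: [-4.0, -5.1, 7.7]
finger_gap: 0.233
```

Emit:
arm_command([
  [[0.4,0,0,0],[0,0,0,0],[0,0,0,0]],
])

```text
t: 15.15
tcp_pos: [0.528, -0.0992, 0.0567]
tool_rot: [0.08, 0.702, -0.081, 0.703]
force: [-4.2, -5.2, 10.7]
finger_gap: 0.232
```

Emit:
arm_command([
  [[-0.6,0,0,0],[0,0,0,0],[0,0,0,0],[0,0,0,0],[0,0,0,0],[0,0,0,0],[0,0,0,0]],
], jaw=100)

```text
t: 15.85
tcp_pos: [0.5279, -0.0981, 0.0558]
tool_rot: [0.08, 0.703, -0.08, 0.702]
force: [0.6, 0.2, -0.1]
finger_gap: 0.998
```

Emit:
arm_command([
  [[-10,0,0,0],[-25,0,0,0],[-35,0,0,0],[-25,0,0,0],[-10,0,0,0],[0,0,0,0],[0,0,0,0],[0,0,0,0]],
])

```text
t: 16.65
tcp_pos: [0.5269, -0.0979, 0.1596]
tool_rot: [0.081, 0.704, -0.08, 0.701]
force: [0.3, -0.3, 0.1]
finger_gap: 1.002
```

```bash
python3 - <<'E'
from h import *
s=status.sense();im=snapshot('wrist')[:,:,::-1];cv2.imwrite('pics/w6.png',im);c=cam('wrist',s)
np.save('s6.npy',np.r_[s['tcp_pos'],s['tool_rot']])
print(s['t'],s['tcp_pos'],s['force'],s['finger_gap'],c[2][:3,3]-s['tcp_pos'])
for bl in reds(im):print(bl,plane(c,[bl[1]],.092),rel(s,plane(c,[bl[1]],.092)))
b,g,r=[im[:,:,i].astype(int) for i in range(3)]
for e in blobs((b>r+40),150):
    x,y,w,h,_=e[0];print(e,plane(c,[(x+w/2-.5,y+h/2-.5)],.046))
M=R.from_quat(s['tool_rot']).as_matrix();print(M.round(4)[:2])
cv2.imwrite('pics/w6c.png',im[0:330,180:460])
E
```

```text
16.65 [ 0.52690658 -0.0978711   0.15955135] [ 0.33222078 -0.30619146  0.06337386] 1.0023597300707343 [0.01599422 0.06151216 0.14231045]
([303, 205, 30, 29, 710], [317.7, 218.8]) [[ 0.52902737 -0.09939318  0.092     ]] [[67.54314468 -1.0368489   2.61697147]]
([515, 0, 125, 279, 26504], [576.8, 141.1]) [[ 0.73119794 -0.09619996  0.046     ]]
([250, 115, 19, 33, 446], [258.8, 130.5]) [[ 0.499109   -0.03779923  0.046     ]]
([368, 118, 21, 33, 426], [378.5, 133.3]) [[ 0.5838669  -0.05966609  0.046     ]]
([312, 122, 15, 15, 175], [318.9, 129.0]) [[ 0.54235985 -0.04642162  0.046     ]]
([590, 139, 23, 19, 341], [600.4, 147.5]) [[ 0.74992442 -0.10720571  0.046     ]]
([253, 247, 18, 27, 303], [260.9, 259.0]) [[ 0.47369981 -0.13702192  0.046     ]]
([360, 250, 19, 27, 295], [369.8, 261.6]) [[ 0.55817714 -0.15923402  0.046     ]]
[[-0.0029  0.2261  0.9741]
 [ 0.0012  0.9741 -0.2261]]
```

View pics/w6c.png

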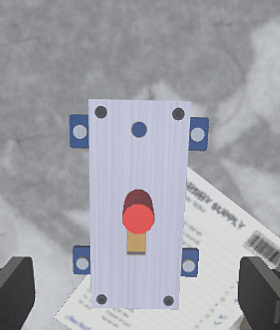

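The crop shows the pin standing in the slot's +y end and the bolt hole at (139,129) solid blue. The pin measures (0.529,-0.099), 55 mm from the hole, and its top height fits a fully home pin. Now the bolt.

Emit:
arm_command([
  [[0,10,-4,0],[0,30,-14,0],[0,44,-20,0],[0,45,-20,0],[0,45,-21,0],[0,45,-21,0],[0,45,-20,0],[0,44,-20,0],[0,32,-14,0],[0,18,-8,0]],
])

```text
t: 17.7
tcp_pos: [0.4489, 0.2903, 0.1602]
tool_rot: [0.079, 0.703, -0.079, 0.702]
force: [0.6, -0.4, 0.3]
finger_gap: 0.998
```

Emit:
arm_command([
  [[10,2,-1,0],[15,0,0,0],[10,0,0,0],[5,0,0,0],[0,0,0,0],[0,0,0,0],[0,0,0,0]],
])

```text
t: 18.4
tcp_pos: [0.4511, 0.2891, 0.1214]
tool_rot: [0.081, 0.702, -0.081, 0.703]
force: [0.2, 0.4, 0.8]
finger_gap: 1.003
```

```bash
python3 - <<'E'
from h import *
s=status.sense();im=snapshot('wrist')[:,:,::-1];cv2.imwrite('pics/w7.png',im);c=cam('wrist',s)
print(s['t'],s['tcp_pos'],s['qd'].round(3),(c[2][:3,3]-s['tcp_pos'])@R.from_quat(s['tool_rot']).as_matrix())
q=proj(c,[[.4487,.289,.076]])[0];print(q)
m=im.max(2)<125;k=np.zeros_like(m);k[int(q[1])-35:int(q[1])+35,int(q[0])-35:int(q[0])+35]=1
for e in blobs(m&k,100):
    x,y,w,h,_=e[0];P=plane(c,[e[1],(x+w/2-.5,y+h/2-.5)],.076);print(e,P,rel(s,P))
E
```

```text
18.4 [0.45105403 0.28911266 0.12135722] [ 0.001 -0.005 -0.003 -0.001 -0.     0.002] [-0.14227845  0.06360678  0.00123717]
[309.43519929 229.48143625]
([291, 201, 35, 46, 1266], [308.4, 224.1]) [[0.44887603 0.29232034 0.076     ]
 [0.44873579 0.29272597 0.076     ]] [[45.35622154  2.60432333 -2.88802145]
 [45.35623112  2.96760273 -3.11657363]]
```

Emit:
arm_command([
  [[15,-0.6,-3.2,0],[20,0,0,0],[20,0,0,0],[12,0,0,0],[5,0,0,0],[2,0,0,0],[0,0,0,0],[0,0,0,0]],
])

```text
t: 19.25
tcp_pos: [0.4478, 0.2896, 0.0476]
tool_rot: [0.081, 0.702, -0.08, 0.703]
force: [0.3, 0.1, 0.1]
finger_gap: 0.998
```

Emit:
arm_command([
  [[0,0,0,0],[0,0,0,0],[0,0,0,0],[0,0,0,0],[0,0,0,0],[0,0,0,0],[0,0,0,0],[0,0,0,0]],
], jaw=0, force=40)

```text
t: 20.05
tcp_pos: [0.4473, 0.2894, 0.0471]
tool_rot: [0.08, 0.702, -0.08, 0.703]
force: [-0.1, -1.2, 3.5]
finger_gap: 0.22
```

Emit:
arm_command([
  [[-5,0,0,0],[-12,0,0,0],[-25,0,0,0],[-35,0,0,0],[-25,0,0,0],[-10,0,0,0],[0,0,0,0],[0,0,0,0]],
])

```text
t: 20.85
tcp_pos: [0.4466, 0.2892, 0.1583]
tool_rot: [0.08, 0.703, -0.081, 0.702]
force: [0.2, 0.8, -0.9]
finger_gap: 0.219
```

Emit:
arm_command([
  [[0,-10,5,0],[0,-30,15,0],[0,-42,21,0],[0,-44,21,0],[0,-44,22,0],[0,-44,22,0],[0,-44,22,0],[0,-40,20,0],[0,-28,14,0],[0,-14,6,0]],
])

```text
t: 21.85
tcp_pos: [0.5341, -0.0833, 0.1576]
tool_rot: [0.082, 0.703, -0.082, 0.702]
force: [-0.6, -0.4, -0.8]
finger_gap: 0.219
```

Emit:
arm_command([
  [[0,0,0,0],[0,0,0,0],[0,0,0,0],[0,0,0,0],[0,0,0,0]],
])

```text
t: 22.35
tcp_pos: [0.5338, -0.0784, 0.159]
tool_rot: [0.08, 0.703, -0.08, 0.703]
force: [-0.6, -0.6, -0.4]
finger_gap: 0.222
```

```bash
python3 - <<'E'
from h import *
s=status.sense();im=snapshot('wrist')[:,:,::-1];cv2.imwrite('pics/w8.png',im);c=cam('wrist',s)
np.save('s8.npy',np.r_[s['tcp_pos'],s['tool_rot']])
print(s['t'],s['tcp_pos'],s['qd'].round(3),s['force'],rel(s,[[.5413,-.046,.046]]))
cr=im[120:340,235:400];cv2.imwrite('pics/w8c.png',cv2.resize(cr,None,fx=2.7,fy=2.7,interpolation=cv2.INTER_CUBIC))
b,g,r=[im[:,:,i].astype(int) for i in range(3)]
for e in blobs((b>r+40),100):
    x,y,w,h,_=e[0];
    if 290<x<340:print('hole',e,rel(s,plane(c,[(x+w/2-.5,y+h/2-.5)],.046)))
E
```

```text
22.35 [ 0.53384334 -0.07844317  0.15899446] [-0.007  0.    -0.006 -0.002 -0.001  0.001] [-0.5576987  -0.57184385 -0.37276373] [[1.12998359e+02 3.32758237e+01 2.48762714e-02]]
hole ([308, 150, 15, 13, 152], [315.2, 156.4]) [[112.99822431  33.86743596   0.82690975]]
```

View pics/w8c.png

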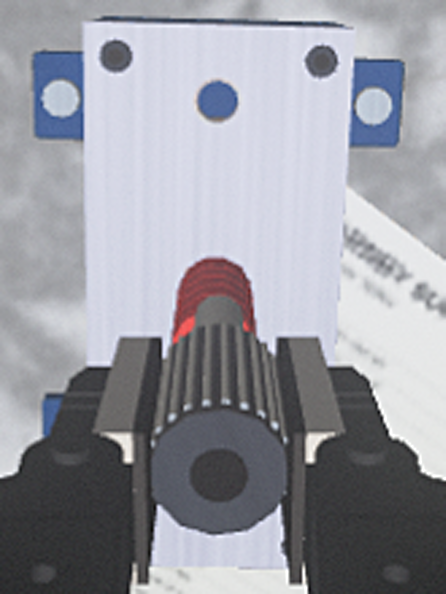

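The crop shows the bolt hole at (217,101), i.e. image (315.6,157.4), clear blue. The bolt head top centre is at (219,470), i.e. (316.1,294.1), and the bolt hangs upright. That was my last picture view, so I work from numbers now.

```bash
python3 - <<'E'
from h import *
a=np.load('s8.npy');s={'tcp_pos':a[:3],'tool_rot':a[3:]};c=cam('wrist',s)
B=rel(s,plane(c,[(316.1,294.1)],.159+.0289));H=rel(s,plane(c,[(315.6,157.0)],.046));print(B,H,H-B)
E
```

```text
[[-28.90595873  -0.48258488   1.43372211]] [[112.99802332  33.12347594   1.273828  ]] [[141.90398205  33.60606082  -0.15989412]]
```

Emit:
arm_command([
  [[0,10,0,0],[0,13,-0.1,0],[10,8,0,0],[20,2.5,0,0],[20,0,0,0],[12,0,0,0],[6,0,0,0],[0,0,0,0],[0,0,0,0],[0,0,0,0]],
])

```text
t: 23.4
tcp_pos: [0.5422, -0.0473, 0.0916]
tool_rot: [0.08, 0.702, -0.081, 0.703]
force: [0.3, -0.6, -1.1]
finger_gap: 0.218
```

Emit:
arm_command([
  [[2,0,0,0],[2,0,0,0],[1,0,0,0],[1,0,0,0],[1,0,0,0],[1,0,0,0],[0,0,0,0],[0,0,0,0]],
])

```text
t: 24.2
tcp_pos: [0.5415, -0.0471, 0.0829]
tool_rot: [0.08, 0.703, -0.08, 0.702]
force: [-0.6, 0.3, -1.1]
finger_gap: 0.217
```

Emit:
arm_command([
  [[-3,0,0,0],[0,1.2,-0.3,0],[0,0,0,0],[0,0,0,0],[0,0,0,0]],
])

```text
t: 24.7
tcp_pos: [0.5415, -0.0458, 0.0859]
tool_rot: [0.08, 0.703, -0.08, 0.703]
force: [-1.1, -0.1, 0.5]
finger_gap: 0.216
```

```bash
python3 - <<'E'
from h import *
s=status.sense();print(s['tcp_pos'],rel(s,[[.5413,-.0457,.046]]),s['force'])
im=snapshot('wrist')[:,:,::-1];c=cam('wrist',s);cv2.imwrite('pics/w9.png',im)
s=status.sense();print(s['tcp_pos'],rel(s,[[.5413,-.0457,.046]]))
E
```

```text
[ 0.54151225 -0.0458428   0.0859275 ] [[39.9274977   0.09153321 -0.23903345]] [-1.0590711  -0.082171    0.47467553]
[ 0.54149831 -0.04584746  0.08589932] [[39.89932981  0.09928462 -0.2242503 ]]
```

Emit:
arm_command([
  [[1,0,-0.2,0],[1,0,0,0],[1,0,0,0],[1,0,0,0],[1,0,0,0],[1,0,0,0],[0,0,0,0],[0,0,0,0]],
])

```text
t: 25.55
tcp_pos: [0.5413, -0.0458, 0.0799]
tool_rot: [0.08, 0.703, -0.08, 0.702]
force: [-0.1, 0.8, -0.5]
finger_gap: 0.218
```

Emit:
arm_command([
  [[1,0,0,0],[1,0,0,0],[1,0,0,0],[0,0,0,0],[0,0,0,0]],
])

```text
t: 26.05
tcp_pos: [0.5413, -0.0458, 0.0769]
tool_rot: [0.08, 0.703, -0.08, 0.702]
force: [0.5, 0.6, -0.9]
finger_gap: 0.22
```

Emit:
arm_command([
  [[1.5,0,0,0],[1.5,0,0,0],[1.5,0,0,0],[1.5,0,0,0],[1.5,0,0,0],[1.5,0,0,0],[1.5,0,0,0],[0,0,0,0],[0,0,0,0]],
])

```text
t: 26.95
tcp_pos: [0.5413, -0.0458, 0.0664]
tool_rot: [0.08, 0.703, -0.08, 0.702]
force: [0.6, 0.0, 0.1]
finger_gap: 0.221
```

Emit:
arm_command([
  [[1.5,0,0,0],[1.5,0,0,0],[1.5,0,0,0],[1.5,0,0,0],[1.5,0,0,0],[1.5,0,0,0],[1.5,0,0,0],[1,0,0,0],[0,0,0,0],[0,0,0,0]],
])

```text
t: 27.95
tcp_pos: [0.5413, -0.0458, 0.0549]
tool_rot: [0.08, 0.703, -0.08, 0.702]
force: [0.7, -0.2, -0.7]
finger_gap: 0.212
```

Emit:
arm_command([
  [[1,0,0,0],[1,0,0,0],[0.8,0,0,0],[0.5,0,0,0],[0,0,0,0],[0,0,0,0]],
])

```text
t: 28.55
tcp_pos: [0.5413, -0.0458, 0.0516]
tool_rot: [0.08, 0.703, -0.08, 0.703]
force: [-0.4, -0.2, -1.2]
finger_gap: 0.219
```

Emit:
arm_command([
  [[0.5,0,0,0],[0.4,0,0,0],[0,0,0,0],[0,0,0,0]],
])

```text
t: 28.95
tcp_pos: [0.5414, -0.0459, 0.0511]
tool_rot: [0.08, 0.702, -0.08, 0.703]
force: [-1.1, 0.2, 5.3]
finger_gap: 0.221
```

Contact came at the expected height, so I press slightly more, release and retreat.

Emit:
arm_command([
  [[0.4,0,0,0],[0,0,0,0],[0,0,0,0]],
])

```text
t: 29.25
tcp_pos: [0.5414, -0.0459, 0.0511]
tool_rot: [0.08, 0.702, -0.08, 0.703]
force: [-1.2, 0.1, 8.0]
finger_gap: 0.221
```

Emit:
arm_command([
  [[-0.5,0,0,0],[0,0,0,0],[0,0,0,0],[0,0,0,0],[0,0,0,0],[0,0,0,0],[0,0,0,0]],
], jaw=100)

```text
t: 29.95
tcp_pos: [0.5413, -0.0458, 0.0507]
tool_rot: [0.08, 0.703, -0.08, 0.702]
force: [-0.5, 0.5, 0.8]
finger_gap: 0.997
```

Emit:
arm_command([
  [[-10,0,0,0],[-25,0,0,0],[-35,0,0,0],[-30,0,0,0],[-10,0,0,0],[0,0,0,0],[0,0,0,0],[0,0,0,0],[0,0,0,0]],
])

```text
t: 30.85
tcp_pos: [0.5404, -0.0456, 0.1593]
tool_rot: [0.081, 0.704, -0.08, 0.701]
force: [0.2, -1.0, -1.4]
finger_gap: 1.001
```

```bash
python3 - <<'E'
from h import *
s=status.sense();im=snapshot('wrist')[:,:,::-1];cv2.imwrite('pics/w10.png',im);c=cam('wrist',s)
print(s['t'],s['tcp_pos'],s['force'],s['finger_gap'])
for bl in reds(im):print('pin',bl,plane(c,[bl[1]],.092))
q=proj(c,[[.5421,-.046,.080]])[0];print('bolt expected px',q)
m=im.max(2)<125;k=np.zeros_like(m);k[int(q[1])-28:int(q[1])+28,int(q[0])-28:int(q[0])+28]=1
for e in blobs(m&k,100):
    x,y,w,h,_=e[0];u=(x+w/2-.5,y+h-w*.46-.5);print('bolt',e,u,plane(c,[u],.080))
# side view: heads
im=snapshot('side')[:,:,::-1];cv2.imwrite('pics/side2.png',im);cs=cam('side')
print('side: pin top/shoulder',proj(cs,[[.528,-.099,.092],[.528,-.099,.046]]).round(1),'bolt',proj(cs,[[.5413,-.0457,.080],[.5413,-.0457,.046]]).round(1))
b,g,r=[im[:,:,i].astype(int) for i in range(3)];ii=np.indices(r.shape)
roi=(ii[0]>140)&(ii[0]<230)&(ii[1]>290)&(ii[1]<360)
print('red',blobs((r>1.7*g)&(r>70)&roi,20));print('dark',blobs((im.max(2)<110)&roi,20))
E
```

```text
30.85 [ 0.54041678 -0.04558955  0.15934997] [ 0.18186754 -0.98393184 -1.44182462] 1.00089007905904
pin ([301, 282, 30, 26, 585], [315.7, 294.1]) [[ 0.52910196 -0.09929477  0.092     ]]
bolt expected px [316.65595782 212.22726882]
bolt ([303, 190, 30, 37, 840], [317.7, 208.6]) (317.5, 212.7) [[ 0.54258028 -0.04645177  0.08      ]]
side: pin top/shoulder [[320.8 172.1]
 [320.3 188.2]] bolt [[311.9 187. ]
 [311.7 199.2]]
red [([317, 172, 9, 20, 144], [321.3, 181.0])]
dark [([292, 141, 6, 9, 43], [294.8, 144.8]), ([334, 141, 26, 14, 103], [341.5, 145.1]), ([303, 151, 14, 17, 56], [310.7, 160.3]), ([322, 164, 13, 3, 37], [328.3, 165.0]), ([291, 181, 59, 43, 608], [319.8, 209.1]), ([309, 187, 10, 15, 81], [312.6, 193.4])]
```

```bash
python3 -c "
from station import ticket,status
print(ticket.sign_off());print(status.sense()['t'])"
```

```text
the job is handed in; nothing more can be done
None
the job is handed in; nothing more can be done
```

The pin stands fully home at the bolt end of the slot and the bolt is fully home in its hole. I handed the job in at about 31 s of the 72 s; sign-off reports no verdict.

- **Drift pin:** I lowered it through the slot into the plate's pin hole and drew the plate about 20 mm until it stopped at the slot's end. There it was pushed down until the shoulder met the cover and released. Wrist force stayed under about 13 N. The picture then showed the bolt hole clear of the plate.
- **Bolt:** It went down its hole without resistance and its head met the cover at the expected height, with about 8 N at the wrist. It was then released and the arm drew clear.

**Last checks:**
- In the wrist view the pin was within 0.2 mm of where I left it, and its head-top height fits a fully home pin.
- Pin and bolt measured 54.7 mm apart, against 55 mm nominal.
- In the side view both heads lay about where the home positions project, within a few pixels.
- I did not measure tilt directly or look at the last pictures by eye, because my 12 picture views were used up.

**Disagreements:**
- The wrist camera's mount calibration differed between the start and later readings, by about 2.6 mm sideways. I therefore aimed by measuring tool and hole in the same picture.
- One early picture was taken while the arm was still swinging, so I retook it.
- The arm settled about 1.3 mm short over the bolt hole, which I corrected before inserting.

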